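Clamp the vial box on the bench mixer

ROBOT

A 6-joint arm with a two-finger parallel gripper is mounted at the origin on the work surface. World frame = base frame: x ahead of the robot, y to its left, z up, the work surface at z = 0. Lengths are in mm, angles in rad, forces in N, time in s.
With the tool pointing down it reaches from about 300 to 850 mm from the base axis. Payload 4.2 kg.
Tool frame: the origin (TCP) lies at the very end of the fingers, on their centre line; the grasp point (between the pads) lies 19 mm behind it (robot.hold_point_z is the distance from the TCP to the grasp point, in mm); z points along the fingers, y is the line along which they close (so a half turn about z gives the same grasp; the last joint's range is limited). The gripper opens to 91 mm and grips with 3 to 60 N. Pads are 32 mm wide; open, the fingers measure 118 mm over their backs; the gripper's body (76 mm by 178 mm) begins 60 mm behind the grasp point.
Start: joints at [-0.02, 0.32, 1.565, -0, 1.257, -0.02], TCP at [575.016, 0, 213.976] pointing down, gripper open.
Joint ranges: [-3.11, 3.11], [-0.84, 2.01], [0.21, 2.61], [-1.34, 4.49], [0.05, 2.63], [-2.56, 2.56]. Speed limits (rad/s): [2.57, 2.57, 3.14, 3.14, 3.14, 3.14].

INTERFACE

Orientations are given as a unit quaternion [w, x, y, z].
In Python, from cell import robot gives the robot as it stands. The module is installed in compiled form; this text tells all that it offers.
- The arm moves only by the shell command python3 -m handwheel 'ROWS' [OPENING] [FORCE]. ROWS is JSON, a list of rows, each a list of 6 numbers: the shift along the world's x, y, z in cm, then the turn, a rotation vector about the world's x, y, z in rad. A call has 1 to 12 rows; each row shifts and turns the commanded pose from where the row before left it; what a row does not reach is not made up. A row lasts 1/10 s, in which the tool goes at most 50 mm and 8.59 degrees, less where a joint would pass 70% of its speed; a pose out of reach is approached as far as the arm can. A call with a gripper value outside its range is refused whole. OPENING is the closure, from 0 (fully open) to 1 (shut), set as the call begins (- or left out, the last holds). The fingers move at their own pace and stop on an object; FORCE is the grip in N (left out, the last holds). Time passes only in rows, so rows that do not move let the fingers close. It gives the time, the measured TCP pose, the force, the opening and the grip force at its end, in the units of the state.
- robot.read_state(): the state, without advancing time (a new reading comes with each control period).
- robot.get_image(name): name is "scene" or "side" or "wrist"; returns a dict with "pixels" (384x512x3 uint8, blue, green, red), "mtx" (3x3 intrinsics, pixels), "extrinsics" (4x4, takes a point from world to camera coordinates); the wrist camera has in their place "mount" (4x4, takes a point from camera to tool coordinates, whose origin is the TCP and whose axes are the flange's). Camera axes: x right, y down, z forward; pixel columns grow to the right and rows downward; lengths in mm; the calibration is good to about 2 mm. A picture is of the moment at which its call begins: read the wrist's pose just before it. There is no depth.
- robot.sign_off(): hands the job in; it is judged then, once.
Trained networks look in a picture, given as the dict that the camera call returned (one of the last four; its "shot" number tells which), for a name from the list of things; names that differ only in an ending like _2 or _b are one class to them, and where a whole thing is asked for, a point or a joint stands for the part that bears it (a point fixed in the world has none). Each returns a list of dicts, best first, with "score" (0 to 1); they miss things now and then, are a little off and sometimes report something else, mostly with a low value. They report only what shows in the picture. A call takes as long as a camera call. They do not tell look-alikes from the thing itself.
- robot.find_in(picture, thing): "point" ([column, row] in pixels, amid what is visible of it).
- robot.silhouettes(picture, thing): "mask" (384x512 bool, what is visible of it) and "point" ([column, row] in pixels, amid what is visible of it).
- robot.spot_point(picture, thing): "point" ([column, row] in pixels: a listed point, or the origin of a listed thing).
The state is a dict: "time_s": time; "joint_pos": joint angles; "qvel": joint speeds; "tau": joint torques, N m; "ee_pos": TCP position; "eef_rot": TCP orientation; "wrist_force": force on the tool from outside, world axes, zero at the start; "wrist_torque": the same for the moment, N m; "gripper_width": opening from 0.0 (shut) to 1.0 (fully open); "grip_force": force on a finger pad.
Only numpy, scipy, OpenCV 4.12 (cv2) and the standard library are available. Lean on these libraries where they do the work, as an engineer would, in place of code of your own. Each camera call takes 0.05 s, during which the arm holds its last target. There are 200 camera calls.

TASK

Get the closed vial box ready for shaking: push it along its lane on the mixer until it stands fully home against the stop bar at the far end, then push the toggle clamp's raised handle over and down, past its dead point, until it snaps into lock and its foot holds the box down. Only push: the box must not be lifted or tipped, the clamp must not come down on a box that is not home, and the other things on the bench stay where they are.

Things in the scene. Friction and masses are not known exactly. Their poses are not given: they have to be found in the camera images.
- mixer: Bench mixer, fixed: light housing under an aluminium platform 240 (x) by 280 (y) mm, its top 100 mm above the bench. Origin on the bench under the platform's centre, z up, x along the lane from its open end (robot's side) to the stop, y left, towards the clamp. Lane: centre line y = -45 mm, between rails 15 mm high, 6 mm thick, 139 mm apart. A control panel, below 60 mm, sticks out to x = -172 mm.
- stop_bar (a point): Foot of the middle of the stop bar's near face, on the platform at the lane's far end; in the mixer's frame x = +105, y = -45, z = 100 mm. The bar is upright bare aluminium, 30 mm high, 151 mm wide across the lane, 6 mm thick.
- vial_box: Closed vial box, loose: black tray, clear flat lid over rows of vials, 133 by 133 mm, 52 mm high, 0.3 to 0.6 kg; dry friction 2 to 8 N. Origin at the centre of its underside, axes along its sides, nearly parallel to the mixer's. It lies in the lane with 3 mm of play at each side, 25 to 60 mm short of the stop bar. Home: far face on the stop bar (origin at x = +38.5 mm in the mixer's frame).
- clamp_handle (a joint): Toggle clamp's handle, rad, about a level hinge along the mixer's x through handle_pivot. 0 = locked: level, pointing to the mixer's +y, away from the box. Positive = raised that far above level, up to 1.2; starts at 0.9 to 1.1, stays where left. Pushed down, it lowers the bar; from 0.45 the sprung foot bears on the lid and it resists, up to 7 N at handle_grip near 0.3; at 0.14 it passes dead point, then snaps to 0.
- handle_pivot (a point): Handle's hinge axis, midway between the clamp's two steel cheek plates, in the mixer's frame at x = +38.5, y = +97, z = 183 mm.
- handle_grip (a point): Point on the handle's centre line 100 mm from handle_pivot, inside the black round grip; it moves with the handle. The grip is 19 mm in diameter and runs from 40 to 138 mm from the pivot, straight out from it.
- bar_pivot (a point): Hinge axis of the clamp's bar (14 mm wide, 8 mm thick), in the mixer's frame at x = +38.5, y = +43, z = 164 mm. While the handle is raised the bar slants up from here over the lane's left half, its foot at least 20 mm above the box. The steel bracket below spans x = 10 to 67, y = 31 to 113 mm on the platform.
- clamp_foot: Round rubber foot, 19 mm in diameter, 9 mm thick, on a sprung spindle at the free end of the clamp's bar, 58 mm from bar_pivot. Origin at the centre of its pressing underside. In lock it presses on the lid with some 25 N, about 30 mm left of the lane's centre line.
- open_box: Bystander, loose: open black vial box 133 by 133 mm, tray 34 mm high with open vials, lid tipped up to 95 mm on its far side; on the bench to the right of the mixer. Origin at the centre of its underside.
- vial_a: Bystander, loose: white capped vial standing on the bench left of the mixer, 14 mm in diameter, 45 mm high. Origin at the centre of its underside.
- vial_b: Bystander, loose: a second vial like vial_a, standing near it.
- reagent_bottle: Bystander, loose: glass bottle with a cap, 80 mm in diameter, 165 mm high, beyond the mixer on the left. Origin at the centre of its underside.
- tip_box: Bystander, loose: pipette-tip box 85 by 122 mm, 85 mm high, left of the mixer. Origin at the centre of its underside.
- beaker: Bystander, loose: glass beaker 66 mm in diameter, 85 mm high, beyond the mixer, near its middle. Origin at the centre of its underside.
- marker_pen: Bystander, loose: marker pen 125 mm long, 11 mm thick, lying close along the right side of the mixer, near its front. Origin at the middle of its underside, x along the pen.
Not all that is in view belongs to the job. What is shaped like the vial_box but pink or turquoise is not meant.

How it is judged:
By the outcome, as a careful person would: the job done as asked, in the order asked, and still so for the second after the job is handed in, with the robot touching nothing.
It also fails if it takes over 45 s, if anything falls off the work surface, if the arm or the gripper's body presses on something with over 40 N, if the wrist force passes 120 N, or if a joint passes its speed limit or range.

## Working session

There is one attempt and no reset: what is moved stays moved. The work goes in short steps, Python scripts to look and compute and a shell command to move; the robot and the scene stay as the last step left them, time stands still between calls to the robot, and variables do not carry over. Pictures are saved under pics/ and viewed, at most 10 in all, crops included, and the job is handed in when it is done.

```bash
mkdir -p pics
cat > h.py <<'E'
import numpy as np, cv2
from cell import robot
def ray(p,px):
    K=p["mtx"];E=np.array(p["extrinsics"]);R=E[:3,:3];t=E[:3,3]
    d=cv2.undistortPoints(np.array([[px]],float),np.array(K),None)[0,0]
    return -R.T@t, R.T@np.array([d[0],d[1],1])
def onz(p,px,z):
    c,d=ray(p,px); return c+d*(z-c[2])/d[2]
def proj(p,X):
    E=np.array(p["extrinsics"]); X=np.atleast_2d(X); c=X@E[:3,:3].T+E[:3,3]; u=c@np.array(p["mtx"]).T
    return u[:,:2]/u[:,2:]
E
python3 - <<'E'
from h import *
for n in("scene","side"):
    p=robot.get_image(n); cv2.imwrite(f"pics/{n}0.png",p["pixels"]); c,_=ray(p,[256,192]);print(n,c.round())
    np.save(f"{n}0.npy",{k:p[k] for k in("mtx","extrinsics")},allow_pickle=True)
    for t,z in(("mixer",0),("stop_bar",100),("vial_box",100),("handle_pivot",183),("handle_grip",250),("bar_pivot",164),("clamp_foot",175)):
        for r in robot.spot_point(p,t)[:3]: print(n,t,round(r["score"],2),np.round(r["point"]),onz(p,r["point"],z).round())
E
```

```text
scene [1056.  626.  987.]
scene mixer 0.77 [221. 206.] [624. -90.   0.]
scene stop_bar 0.62 [186. 192.] [ 726. -142.  100.]
scene vial_box 0.97 [233. 122.] [ 367. -364.  100.]
scene vial_box 0.87 [331. 298.] [619. 429. 100.]
scene vial_box 0.78 [216. 182.] [ 619. -120.  100.]
scene handle_grip 0.61 [232. 183.] [658.  39. 250.]
side [   7. -722.  852.]
side mixer 0.82 [280. 228.] [634. -90.   0.]
side mixer 0.51 [237. 174.] [703. 243.   0.]
side stop_bar 0.88 [314. 204.] [ 717. -148.  100.]
side vial_box 0.82 [186. 170.] [495. 259. 100.]
side vial_box 0.61 [285. 212.] [ 619. -120.  100.]
side handle_pivot 0.96 [267. 167.] [654.   8. 183.]
side bar_pivot 0.94 [280. 176.] [673. -32. 164.]
side bar_pivot 0.73 [278. 229.] [ 507. -211.  164.]
side clamp_foot 0.51 [290. 177.] [683. -68. 175.]
```

View pics/scene0.png

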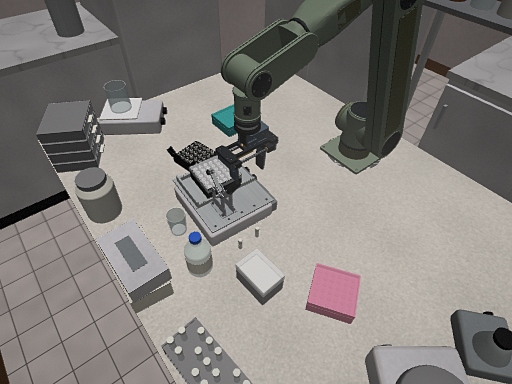

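View pics/side0.png

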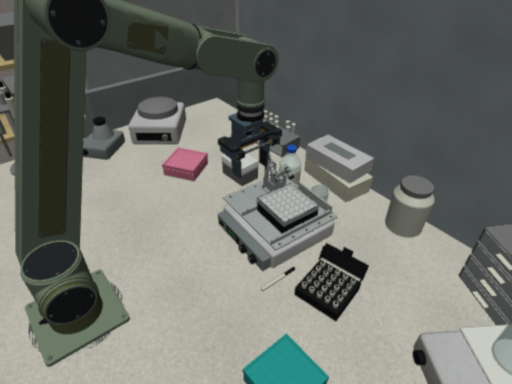

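```bash
python3 -m handwheel '[[-3,0,2,0,0,0],[-4,0,2.5,0,0,0],[-4,0,2.5,0,0,0],[-4,0,2.5,0,0,0],[0,0,0,0,0,0]]' 1
python3 - <<'E'
from h import *
S=robot.read_state(); p=robot.get_image("wrist"); print(S["ee_pos"],S["eef_rot"],p["mount"],p["mtx"])
cv2.imwrite("pics/w1.png",p["pixels"])
for n in("scene","side"):
    q=robot.get_image(n); cv2.imwrite(f"pics/{n}1.png",q["pixels"])
    for t in("mixer","stop_bar","vial_box","handle_pivot","handle_grip","bar_pivot","clamp_foot"):
        for r in robot.spot_point(q,t)[:3]: print(n,t,round(r["score"],2),np.round(r["point"],1))
a=cv2.imread("pics/side1.png")[140:280,200:350]; cv2.imwrite("pics/c1.png",cv2.resize(a,None,fx=4,fy=4,interpolation=cv2.INTER_CUBIC))
a=cv2.imread("pics/scene1.png")[130:250,160:290]; cv2.imwrite("pics/c2.png",cv2.resize(a,None,fx=5,fy=5,interpolation=cv2.INTER_CUBIC))
E
```

```text
time_s: 1.3
ee_pos: [422.7, 0.0, 313.1]
eef_rot: [0.002, 0.707, 0.707, 0.002]
wrist_force: [0.7, -0.9, 0.2]
gripper_width: 0.591
grip_force: 0.0
[4.22657482e+02 3.24075800e-02 3.13075245e+02] [0.00247026 0.70709967 0.70710574 0.00232955] [[-4.97557820e-04 -9.56485710e-01 -2.91778750e-01  8.24650996e+01]
 [ 9.99999713e-01 -3.09106733e-04 -6.91967815e-04 -8.19270889e-02]
 [ 5.71666550e-04 -2.91779011e-01  9.56485589e-01 -1.70659709e+02]
 [ 0.00000000e+00  0.00000000e+00  0.00000000e+00  1.00000000e+00]] [[325.53363597   0.         258.96207123]
 [  0.         325.53363597 192.11870347]
 [  0.           0.           1.        ]]
scene mixer 0.88 [220.2 204.7]
scene stop_bar 0.7 [178.6 228.2]
scene stop_bar 0.57 [189.6 191.4]
scene vial_box 0.94 [330.2 299.3]
scene vial_box 0.84 [235.6 121.4]
scene vial_box 0.76 [217.3 176.8]
scene handle_pivot 0.69 [231.1 193.4]
scene handle_pivot 0.53 [256.1 283.3]
scene handle_grip 0.54 [233.1 185.4]
scene bar_pivot 0.57 [214.7 186. ]
side mixer 0.8 [277.6 229.1]
side stop_bar 0.66 [311.7 205.1]
side stop_bar 0.18 [293.  178.7]
side vial_box 0.9 [186.4 169.7]
side vial_box 0.2 [240.8 179.9]
side handle_pivot 0.64 [268.9 165.4]
side handle_grip 0.52 [262.3 132.1]
side handle_grip 0.43 [267.7 164.7]
side bar_pivot 0.97 [279.6 176. ]
side clamp_foot 0.5 [293.7 178.1]
side clamp_foot 0.46 [314.4 203.9]
```

View pics/c1.png

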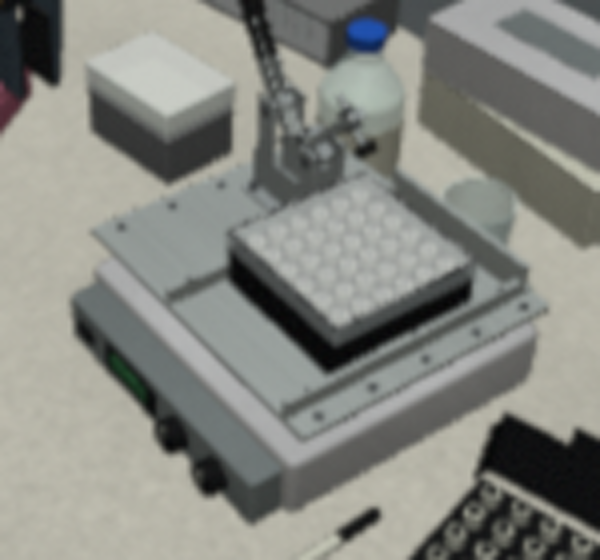

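View pics/c2.png

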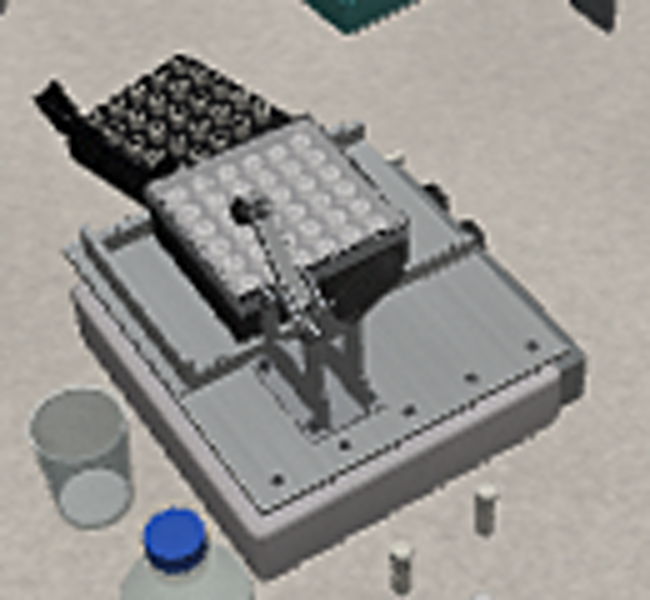

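View pics/w1.png

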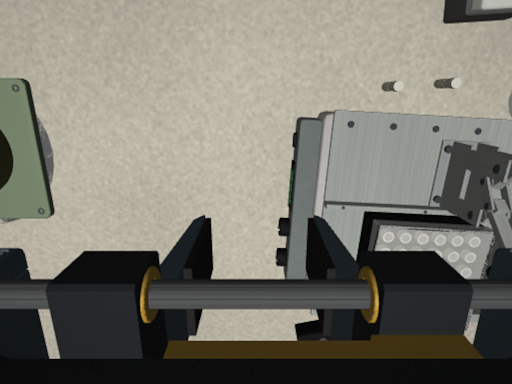

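```bash
cat > fit.py <<'E'
from h import *
from scipy.optimize import least_squares
P={n:np.load(f"{n}0.npy",allow_pickle=True).item() for n in("scene","side")}
M=[("side",(223.25,198),(-120,140,100)),("side",(275.5,249.5),(-120,-140,100)),("side",(337,217),(120,-140,100)),
("scene",(212.6,232.6),(120,140,100)),("scene",(276.4,200.4),(-120,140,100)),("scene",(173.6,180),(120,-140,100))]
h=66.5
B=[("side",(282.5,233),(-h,-h,0)),("side",(257.5,199.5),(-h,h,52)),("side",(283.75,222.5),(-h,-h,52)),("side",(318,206),(h,-h,52)),
("scene",(190,167.4),(h,-h,52)),("scene",(208,190),(h,h,52)),("scene",(241.6,175),(-h,h,52)),("scene",(220,153.6),(-h,-h,52))]
def T(v,X,z=0):
    c,s=np.cos(v[2]),np.sin(v[2]); X=np.array(X,float); return np.array([v[0]+c*X[0]-s*X[1],v[1]+s*X[0]+c*X[1],X[2]+z])
def res(v,L,z): return np.concatenate([proj(P[n],T(v,X,z))[0]-px for n,px,X in L])
m=least_squares(res,[629,-90,0],args=(M,0),loss="soft_l1"); b=least_squares(res,[619,-120,0],args=(B,100),loss="soft_l1")
print("mixer",m.x.round(3),m.fun.round(1)); print("box",b.x.round(3),b.fun.round(1))
v=m.x;c,s=np.cos(v[2]),np.sin(v[2]);d=b.x[:2]-v[:2]; print("box in mixer",(c*d[0]+s*d[1]).round(1),(-s*d[0]+c*d[1]).round(1))
for n,X in(("stop",(105,-45,100)),("homebox",(38.5,-45,100)),("pivot",(38.5,97,183)),("barpiv",(38.5,43,164)),("grip1.0",(38.5,97+54,183+84))):
    w=T(v,X); print(n,w.round(1),[proj(P[k],w)[0].round(1) for k in P])
for a in(.9,1.,1.1): print(a,[(proj(P[k],T(v,(38.5,97+138*np.cos(a),183+138*np.sin(a))))[0]).round(1) for k in P])
E
python3 fit.py
```

```text
mixer [ 6.22037e+02 -8.21300e+01 -4.60000e-02] [-2.2 -1.5 -0.4 -0.7 -0.4 -1.9 -0.  -1.1 -2.8 -2.1 -1.9 -1.3]
box [ 6.17978e+02 -1.24642e+02 -4.10000e-02] [ 0.   1.6 -2.2 -2.7 -0.1 -1.2  0.3 -2.6 -2.  -0.5 -0.3  0.1 -0.1 -1.5
  0.6 -1.3]
box in mixer -2.1 -42.7
stop [ 724.9 -131.9  100. ] [array([188.3, 193.2]), array([311.6, 200.7])]
homebox [ 658.4 -128.8  100. ] [array([205.2, 185.1]), array([295.9, 208.5])]
pivot [664.9  13.  183. ] [array([226.1, 194. ]), array([268.9, 165.4])]
barpiv [662.5 -40.9 164. ] [array([217.3, 187.7]), array([279.2, 178.3])]
grip1.0 [667.4  66.9 267. ] [array([235.1, 185.8]), array([259.4, 135.4])]
0.9 [array([241.4, 186.7]), array([253.6, 124.6])]
1.0 [array([239. , 182.2]), array([255.7, 123.8])]
1.1 [array([236.5, 177.9]), array([258. , 123.3])]
```

```bash
python3 -m handwheel '[[0.75,-1.1,-0.5,0,0,0.14],[0.75,-1.1,-0.5,0,0,0.14],[0.75,-1.1,-0.5,0,0,0.14],[0.75,-1.1,-0.5,0,0,0.14],[0.75,-1.1,-0.5,0,0,0.14],[0.75,-1.1,-0.5,0,0,0.14],[0.75,-1.1,-0.5,0,0,0.14],[0.75,-1.1,-0.5,0,0,0.14],[0.75,-1.1,-0.5,0,0,0.14],[0.75,-1.1,-0.5,0,0,0.14],[0.75,-1.2,-0.5,0,0,0.125],[0,0,0,0,0,0]]' 0
python3 - <<'E'
from h import *
from scipy.spatial.transform import Rotation as R
S=robot.read_state(); q=np.array(S["eef_rot"]);Rm=R.from_quat(q[[1,2,3,0]]).as_matrix();print(S["ee_pos"].round(1) if hasattr(S["ee_pos"],"round") else S["ee_pos"],Rm.round(3))
p=robot.get_image("wrist"); Tm=np.eye(4);Tm[:3,:3]=Rm;Tm[:3,3]=S["ee_pos"]; E=np.linalg.inv(Tm@np.array(p["mount"])); np.save("w2.npy",{"mtx":p["mtx"],"extrinsics":E},allow_pickle=True)
cv2.imwrite("pics/w2.png",p["pixels"])
E
```

```text
time_s: 3.35
ee_pos: [507.8, -122.9, 253.1]
eef_rot: [-0.001, 0.024, 1.0, 0.0]
wrist_force: [-0.5, -0.1, -1.0]
gripper_width: 0.991
grip_force: 0.0
[ 507.8 -122.9  253.1] [[-0.999  0.047 -0.001]
 [ 0.047  0.999  0.   ]
 [ 0.001  0.    -1.   ]]
```

View pics/w2.png

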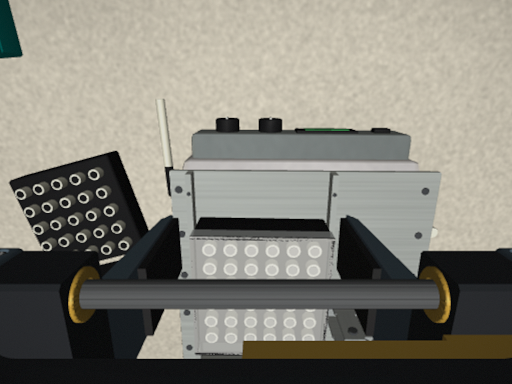

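```bash
cat >> fit.py <<'E'
W=np.load("w2.npy",allow_pickle=True).item()
print("wrist:")
for nm,px,z in(("nearR",(168,171),100),("nearL",(440,173),100),("boxbotR",(195,218),100),("boxbotL",(329,219),100),("boxtopR",(191,237),152),("boxtopL",(334,237),152)):
    w=onz(W,px,z); d=w[:2]-v[:2]; print(nm,w.round(1),"mixer",(c*d[0]+s*d[1]).round(1),(-s*d[0]+c*d[1]).round(1))
E
python3 fit.py | sed -n '/wrist/,$p'
```

```text
wrist:
nearR [ 496.2 -215.8  100. ] mixer -119.6 -139.3
nearL [511.6  61.5 100. ] mixer -116.9 138.4
boxbotR [ 548.6 -193.7  100. ] mixer -68.2 -114.8
boxbotL [556.6 -51.1 100. ] mixer -66.8 28.0
boxtopR [ 547.1 -187.3  152. ] mixer -70.0 -108.5
boxtopL [553.3 -57.2 152. ] mixer -69.8 21.7
```

```bash
python3 -m handwheel '[[0,0,-3.5,0,0,0],[0,0,-4,0,0,0],[0,0,-3.6,0,0,0],[0,0,-2,0,0,0],[1,-0.05,0,0,0,0],[1,-0.05,0,0,0,0],[0.4,0,0,0,0,0],[0.3,0,0,0,0,0],[0.3,-0.05,0,0,0,0],[0.4,0,0,0,0,0],[0.4,-0.05,0,0,0,0],[0,0,0,0,0,0]]' 0
```

```text
time_s: 4.6
ee_pos: [545.2, -123.9, 124.3]
eef_rot: [-0.0, 0.023, 1.0, 0.0]
wrist_force: [-5.3, -0.7, 4.4]
gripper_width: 0.999
grip_force: 2.4
```

```bash
python3 -m handwheel '[[0.4,0,0,0,0,0],[0.4,-0.05,0,0,0,0],[0.4,0,0,0,0,0],[0.4,-0.05,0,0,0,0],[0.4,0,0,0,0,0],[0.2,0,0,0,0,0]]' 0
```

```text
time_s: 5.2
ee_pos: [566.3, -124.9, 124.1]
eef_rot: [-0.001, 0.023, 1.0, 0.0]
wrist_force: [-8.0, 0.1, 6.8]
gripper_width: 1.0
grip_force: 4.0
```

```bash
python3 -m handwheel '[[0.3,0,0,0,0,0],[0.3,-0.05,0,0,0,0],[0.2,0,0,0,0,0],[0,0,0,0,0,0]]' 0
```

```text
time_s: 5.6
ee_pos: [574.6, -125.4, 124.1]
eef_rot: [-0.001, 0.023, 1.0, 0.0]
wrist_force: [-6.3, 0.8, 4.0]
gripper_width: 1.0
grip_force: 3.0
```

```bash
python3 -m handwheel '[[0.2,0,0,0,0,0],[0.1,0,0,0,0,0],[0,0,0,0,0,0]]' 0
```

```text
time_s: 5.9
ee_pos: [574.6, -125.3, 124.1]
eef_rot: [-0.004, 0.023, 1.0, 0.0]
wrist_force: [-13.0, -0.6, 9.7]
gripper_width: 1.0
grip_force: 6.5
```

```bash
python3 -m handwheel '[[0.2,0,0,0,0,0],[0.1,0,0,0,0,0],[0,0,0,0,0,0]]' 0
```

```text
time_s: 6.2
ee_pos: [574.6, -125.3, 124.2]
eef_rot: [-0.007, 0.023, 1.0, 0.0]
wrist_force: [-20.6, -0.6, 14.1]
gripper_width: 0.996
grip_force: 10.2
```

```bash
python3 -m handwheel '[[-1,0,0,0,0,0],[-2,0,0,0,0,0],[-3,0,0,0,0,0],[-2,0,3,0,0,0],[0,0,4,0,0,0],[0,0,4.5,0,0,0],[0,0,4.5,0,0,0],[0,0,4,0,0,0],[0,0,0,0,0,0]]' 1
python3 - <<'E'
from h import *
a=[]
for n,(r,c) in(("side",(120,200)),("scene",(130,160))):
    q=robot.get_image(n); cv2.imwrite(f"pics/{n}3.png",q["pixels"]); a.append(cv2.resize(q["pixels"][r:r+140,c:c+133],None,fx=3,fy=4,interpolation=cv2.INTER_CUBIC))
    for t in("handle_grip","clamp_foot"):
        for x in robot.spot_point(q,t)[:2]: print(n,t,round(x["score"],2),np.round(x["point"],1))
cv2.imwrite("pics/c3.png",np.hstack(a))
E
```

```text
time_s: 7.1
ee_pos: [505.0, -126.2, 330.2]
eef_rot: [0.008, 0.023, 1.0, -0.002]
wrist_force: [-0.0, -0.1, 0.6]
gripper_width: 0.242
grip_force: 0.0
side clamp_foot 0.42 [293.2 179.2]
side clamp_foot 0.29 [267.7 164.4]
scene handle_grip 0.74 [231.6 181.6]
```

View pics/c3.png

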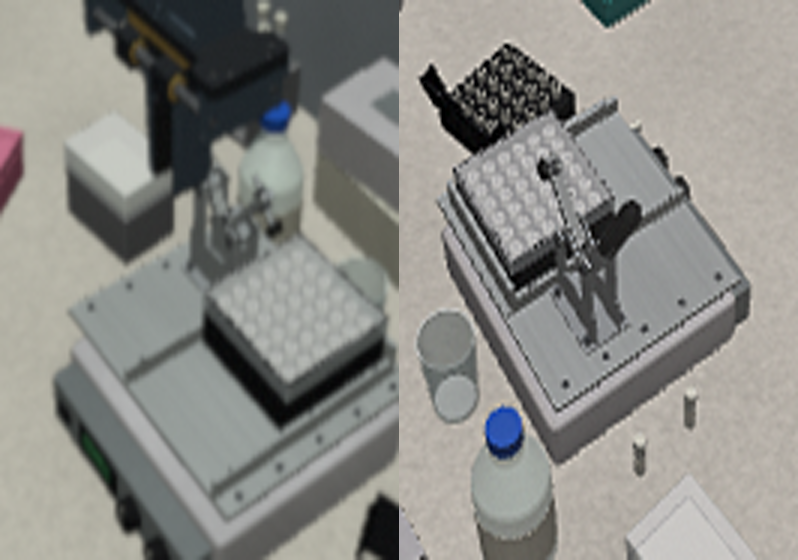

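```bash
python3 -m handwheel '[[2.7,2.3,0,0,0,0],[2.7,2.4,0,0,0,0],[2.7,2.4,0,0,0,0],[2.7,2.4,0,0,0,0],[2.7,2.4,0,0,0,0],[2.7,2.4,0,0,0,0],[0,0,-2,0,0,0],[0,0,-2,0,0,0],[0,0,0,0,0,0]]' 1
python3 - <<'E'
from h import *
a=[]
for n,(r,c) in(("side",(90,200)),("scene",(110,160))):
    q=robot.get_image(n); a.append(cv2.resize(q["pixels"][r:r+140,c:c+133],None,fx=3,fy=4,interpolation=cv2.INTER_CUBIC))
cv2.imwrite("pics/c4.png",np.hstack(a))
E
```

```text
time_s: 8.3
ee_pos: [662.0, 17.9, 278.1]
eef_rot: [-0.005, 0.023, 1.0, -0.0]
wrist_force: [-0.6, -0.6, -0.3]
gripper_width: 0.006
grip_force: 0.0
```

View pics/c4.png

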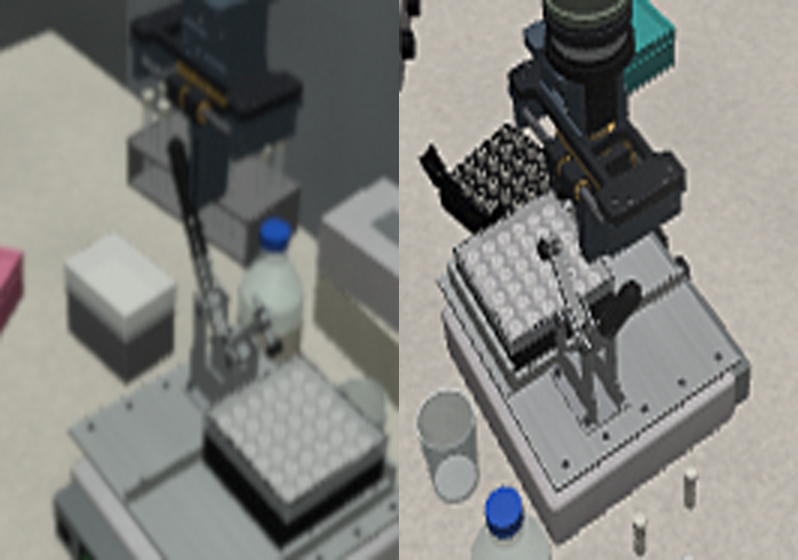

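```bash
python3 -m handwheel '[[0.5,0.8,0,0,0,0],[0.1,0.9,0,0,0,0],[0,0.9,0,0,0,0],[0,0.7,-0.4,0,0,0],[0,0.7,-0.4,0,0,0],[0,0.6,-0.5,0,0,0],[0,0.6,-0.5,0,0,0],[0,0.6,-0.6,0,0,0],[0,0.5,-0.5,0,0,0],[0,0,0,0,0,0]]' 1
```

```text
time_s: 9.4
ee_pos: [668.9, 81.2, 252.5]
eef_rot: [-0.001, 0.023, 1.0, 0.0]
wrist_force: [-0.2, 0.4, -0.8]
gripper_width: 0.005
grip_force: 0.0
```

```bash
python3 -m handwheel '[[0,0.5,-0.6,0,0,0],[0,0.4,-0.6,0,0,0],[0,0.4,-0.7,0,0,0],[0,0.3,-0.7,0,0,0],[0,0.1,-0.3,0,0,0],[0,0,0,0,0,0]]' 1
```

```text
time_s: 10.0
ee_pos: [670.1, 98.6, 225.7]
eef_rot: [0.001, 0.023, 1.0, 0.001]
wrist_force: [0.6, 0.8, 4.8]
gripper_width: 0.002
grip_force: 2.0
```

Resistance of the expected size; continue through the dead point.

```bash
python3 -m handwheel '[[0,0.1,-0.6,0,0,0],[0,0.2,-0.6,0,0,0],[0,0.1,-0.6,0,0,0],[0,0.1,-0.5,0,0,0],[0,0.1,-0.4,0,0,0],[0,0,0,0,0,0]]' 1
```

```text
time_s: 10.6
ee_pos: [668.7, 103.3, 196.3]
eef_rot: [-0.002, 0.023, 1.0, -0.0]
wrist_force: [-0.3, -0.7, -0.8]
gripper_width: 0.004
grip_force: 0.0
```

```bash
python3 -m handwheel '[[0,0,2,0,0,0],[0,0,4,0,0,0],[0,0,4,0,0,0],[-3,-1,3,0,0,0],[-4,-1,0,0,0,0],[-4,-1,0,0,0,0],[-4,-1,0,0,0,0],[-4,-1,0,0,0,0],[0,0,0,0,0,0],[0,0,0,0,0,0]]' 1
python3 - <<'E'
from h import *
a=[]
for n,(r,c) in(("side",(110,205)),("scene",(130,160))):
    q=robot.get_image(n); a.append(cv2.resize(q["pixels"][r:r+140,c:c+133],None,fx=3,fy=4,interpolation=cv2.INTER_CUBIC))
    for t in("handle_grip","clamp_foot"):
        for x in robot.spot_point(q,t)[:2]: print(n,t,round(x["score"],2),np.round(x["point"],1))
cv2.imwrite("pics/c5.png",np.hstack(a))
import sys,io,contextlib
with contextlib.redirect_stdout(io.StringIO()): import fit
for A in(0,.14,.3):print(A,[[proj(fit.P[k],fit.T(fit.v,(38.5,97+r*np.cos(A),183+r*np.sin(A))))[0].round(1) for r in(100,138)] for k in fit.P])
E
```

```text
time_s: 11.6
ee_pos: [479.2, 53.2, 328.6]
eef_rot: [0.001, 0.023, 1.0, 0.0]
wrist_force: [0.5, 0.2, 0.3]
gripper_width: 0.005
grip_force: 0.0
side handle_grip 0.69 [251.2 149.8]
side handle_grip 0.63 [327.3 288.8]
side clamp_foot 0.5 [292.3 189.8]
side clamp_foot 0.16 [298.  206.7]
scene handle_grip 0.74 [245.6 214.2]
scene handle_grip 0.47 [255.2 281.6]
0 [[array([244.5, 214.8]), array([252. , 223.3])], [array([250.8, 151.7]), array([244.4, 146.9])]]
0.14 [[array([244.3, 211.6]), array([251.8, 218.8])], [array([251. , 148.3]), array([244.6, 142.2])]]
0.3 [[array([243.6, 207.4]), array([250.9, 213. ])], [array([251.6, 144.7]), array([245.3, 137.2])]]
```

View pics/c5.png

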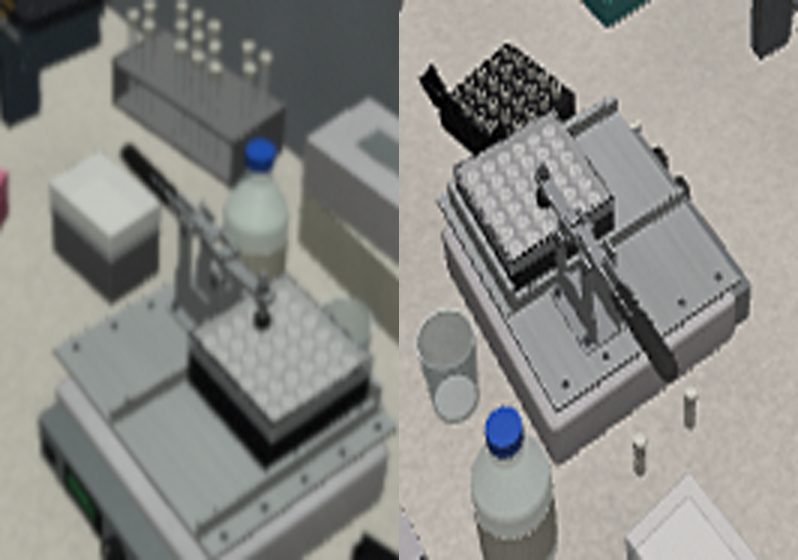

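The handle tip is at about (250, 223) in the scene picture, which matches angle 0. The foot is on the lid, the box is at the stop bar, and the bystanders in this view are unmoved.

```bash
python3 -c "
from cell import robot
print(robot.sign_off())"
```

```text
the job is handed in; nothing more can be done
None
```

The job is handed in: the vial box stands home against the stop bar, the clamp handle is locked with its foot on the lid, and the bystanders visible in the last pictures had not moved.

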